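# Hold the splice viewer's flap at the index arm

### The arm

A 6-joint arm with a two-finger parallel gripper is mounted at the origin on the work surface. World frame = base frame: x ahead of the robot, y to its left, z up, the work surface at z = 0. Lengths are in m, angles in rad, forces in N, time in s.
With the tool pointing down it reaches from about 0.25 to 0.775 m from the base axis. Payload 8.9 kg.
Tool frame: the origin (TCP) lies on the centre line of the jaws, within the pads' length; the fingertips stand 14 mm ahead of it and the grasp point (between the pads) lies 5 mm behind it; z points along the fingers, y is the line along which they close (so a half turn about z gives the same grasp; the last joint's range is limited). The gripper opens to 85 mm and grips with 20 to 120 N. Pads are 22 mm wide; open, the fingers measure 114 mm over their backs; the gripper's body (76 mm by 85 mm) begins 54 mm behind the grasp point. The pads swing forward as they close: fully open they stand 13 mm farther back than shut.
Start: joints at [0.981, 0.291, -0.153, 1.127, 0, 1.431], TCP at [0.229, 0.473, 0.245] pointing down, gripper open.
Joint ranges: [-2.52, 2.52], [-0.91, 1.74], [-1.3, 1.37], [-1.96, 2.02], [-1.52, 1.47], [-3.14, 3.14]. Speed limits (rad/s): [2.22, 2.22, 2.79, 3.14, 3.14, 3.14].

### API

Orientations are given as [roll, pitch, yaw] about the fixed x, y, z axes, in that order (R = Rz(yaw) Ry(pitch) Rx(roll)).
In Python, from plant import bot, vision, order, observe gives the robot as it stands (bot), with the cameras (vision), the job (order) and the readings as plain functions.
- The arm moves only by the tool jog_arm, called after ">>>" as name(argument=value, ...), one argument or row to a line, values as JSON. Schema: {"type":"object","properties":{"offsets":{"type":"object","properties":{"motion":{"type":"array","items":{"type":"array","items":{"type":"number"},"minItems":6,"maxItems":6},"minItems":1,"maxItems":8}},"additionalProperties":false,"required":["motion"]},"aperture":{"type":"number"},"grip_force":{"type":"number"},"only":{"type":"string"},"quiet":{"type":"boolean"},"lines":{"type":"string"}},"required":["offsets"],"additionalProperties":false}. offsets is an object whose key "motion" holds a list of rows, 1 to 8 of them, each of 6 numbers: dx, dy, dz in m, then a rotation vector rx, ry, rz in rad; each row shifts and turns the commanded pose from where the row before left it, along the tool's axes as they then stand; what a row does not reach is not made up. A row lasts 1/8 s, in which the tool goes at most 0.0625 m and 0.188 rad, less where a joint would pass 70% of its speed; a pose out of reach is approached as far as the arm can. aperture is the opening from 0.0 (shut) to 1.0 (fully open), set as the call begins (left out keeps the last). The fingers move at their own pace and stop on an object; grip_force is the grip in N (left out, the last holds). Time passes only in rows, so rows that do not move let the fingers close. The tool returns the time, the measured TCP pose, the force, the opening and the grip force at its end. only (a regular expression) keeps the lines of the reply that match it, lines (a string "A,B") keeps lines A to B, and quiet returns only ok. Input that does not fit is refused with a message, and nothing moves.
- observe(): the state, without advancing time (a new reading comes with each control period).
- vision.snapshot(name): name is "scene" or "top" or "wrist"; returns a dict with "image" (400x640x3 uint8, red, green, blue), "camera_matrix" (3x3 intrinsics, pixels), "k1" (the pictures are not rectified: a ray, as slopes to the right and down, at radius r is drawn at 1 + k1 r^2 times it, then the intrinsics apply), "world_from_camera" (4x4, takes a point from camera to world coordinates); the wrist camera has in their place "T_tool_cam" (4x4, takes a point from camera to tool coordinates, whose origin is the TCP and whose axes are the flange's). Camera axes: x right, y down, z forward; pixel columns grow to the right and rows downward; lengths in m; the calibration is good to about 2 mm. A picture is of the moment at which its call begins: read the wrist's pose just before it. There is no depth.
- order.close_job(): hands the job in; it is judged then, once.
The state is a dict: "time_s": time; "joint_pos": joint angles; "joint_velocities": joint speeds; "joint_torque": joint torques, N m; "position": TCP position; "eef_rot": TCP orientation; "contact_force": force on the tool from outside, world axes, zero at the start; "torque": the same for the moment, N m; "width": opening from 0.0 (shut) to 1.0 (fully open); "gripper_force": force on a finger pad.
Only numpy, scipy, OpenCV 4.12 (cv2) and the standard library are available. Lean on these libraries where they do the work, as an engineer would, in place of code of your own. Each camera call takes 0.05 s, during which the arm holds its last target. There are 200 camera calls.

### The job

Slide the block holder along its rail to the far end, right off the flap of the splice viewer, so that the flap is free. Then lift the flap, which has an upright tab to take hold of, until it lies in line with the brass index arm beside it, and finish while still holding it there, because it falls shut when let go. Leave the index arm as it is set and do not disturb the other things on the counter.

Things in the scene. Friction and masses are not known exactly. Their poses are not given: they have to be found in the camera images.
- viewer: Fixed grey light box 125 (x) x 110 (y) x 45 mm high. Origin: centre of its underside; x points from flap hinge to rail, y along both, z up. Hinge axis at x -55, z 50 mm. Steel arc (radius 78 mm about the hinge, up to z 128) at y 64. Stainless slide rail: 14 mm round bar along y at x 85, z 38, from y -142 to 42, between end plates 50 mm high.
- flap: Aluminium plate with a window, 106 x 110 x 6 mm, about 0.25 kg, shut over the light box at the start. Origin on the hinge axis (edge nearest the robot), mid-width; x along the plate to its free edge at 110 mm, y along the hinge, z out of its upper face (3 mm up). Lifting tips x upward, up to 1.5 rad from level. Turns freely; falls shut when let go.
- flap_tab (a point): Point to pinch on the flap's black tab, an upright fin on its upper face: 10 mm thick along y, 24 mm along x, 48 mm tall (flap frame: x 73 to 97, y -15 to -5, z 3 to 51 mm). This point: x 85, y -10, z 40 mm in the flap's frame; it turns with the flap. Axes as the flap's.
- index (a joint): Angle of the brass index arm about the flap's hinge axis, rad: 0 is level, growing upward as the flap's own angle does. Set between 0.45 and 0.85 rad and held by stiff friction. The flap is at the mark when its angle equals this one.
- index_tip (a point): Centre of the round end (12 mm across) of the brass index arm, 94 mm from the hinge axis, at y 72 mm in the viewer's frame; the arm is a 6 mm square bar outside the flap's +y edge. Its x axis runs outward along the arm: parallel to the flap's x axis when the flap is at the mark.
- holder (a joint): Position of the block holder on the rail, m: 0 at the +y end, growing toward the viewer's -y, end stop at 0.130. Starts at 0 to 0.035, where its plate lies over the flap's free edge and keeps it shut; from 0.090 it is wholly beside the flap. Friction about 1.5 N; it stays where it is left.
- holder_grip (a point): Point to pinch on the block holder's black upright grip: 14 mm thick along the rail (y), 30 mm across (x), z 65 to 103 mm above the counter. This point: x 85, y 15 mm minus holder, z 91 mm in the viewer's frame; axes as the viewer's. Below is a steel plate, top at z 66, 40 mm along y, reaching 43 mm from the grip's centre toward the flap.
- hub: Bystander: copper reel hub, flanged spool 80 mm across, 32 mm high. Origin: centre of its underside.
- core_a: Bystander: blue plastic core, ring 50 mm across, 35 mm high, on the -y side of the viewer. Origin: centre of its underside.
- core_b: Bystander: blue plastic core, ring 50 mm across, 35 mm high, on the +y side of the viewer. Origin: centre of its underside.
- magnifier: Bystander: nickel bench magnifier, 90 mm round foot, lens 158 mm above the counter. Origin: centre of its underside.
- cup: Bystander: terracotta pencil cup, 82 mm across, 100 mm high, pencils to 185 mm. Origin: centre of its underside.
- tape: Bystander: roll of white splicing tape, 72 mm across, 19 mm high. Origin: centre of its underside.

How it is judged:
On the way, in this order (a step that is already met when the one before it is completed fails the run):
1. the block holder is slid at least 0.11 m along the rail, clear of the flap, with the flap still shut (value of joint holder above 0.11 m and angle between flap's own z axis and vertical below 0.08 rad), for 0.2 s.
2. the flap lies in line with the index arm (angle between the x axis of flap and the x axis of index_tip, either way round below 0.087 rad), for 0.3 s.
At the end, for the whole second after the job is handed in: The flap is still within 5 degrees (0.087 rad) of the index arm, at rest (under 0.15 rad/s), touched by the robot with more than 0.3 N and by no loose thing, and the block holder is at the far end of its rail (beyond 0.11 m) (angle between the x axis of flap and the x axis of index_tip, either way round below 0.087 rad and angle between flap's own z axis and vertical above 0.3 rad and angular speed of flap below 0.15 rad/s and contact force between any of the fingers, the arm and flap above 0.3 N and value of joint holder above 0.11 m and contact force between each of hub, core_a, core_b, magnifier, cup, tape and flap below 0.05 N); the arm keeps its last pose, push and grip.
It fails at once if the index arm is moved (its tip by more than 8 mm) (distance of index_tip from where it was at the start of the episode above 0.008 m).
It fails at once if a bystander is shifted by more than 30 mm (distance of any of hub, core_a, core_b, magnifier, cup, tape from where it was at the start of the episode above 0.03 m).
It also fails if it takes over 42 s, if anything falls off the work surface, if the arm or the gripper's body presses on something with over 40 N, if the wrist force passes 120 N, or if a joint passes its speed limit or range.

## Working session

There is one attempt and no reset: what is moved stays moved. The work goes in short steps, Python scripts to look and compute and a tool call to move; the robot and the scene stay as the last step left them, time stands still between calls to the robot, and variables do not carry over. Pictures are saved under pics/ and viewed, at most 10 in all, crops included, and the job is handed in when it is done.

```bash
ls; mkdir -p pics
```

Run:
```python
from plant import bot, vision, order, observe
import cv2,numpy as np,pickle
o=observe();print({k:np.round(v,3) for k,v in o.items()})
for n in("scene","top"):
    s=vision.snapshot(n);pickle.dump(s,open(n+'.pkl','wb'));cv2.imwrite(f'pics/{n}0.png',s['image'][:,:,::-1]);print(n,s['camera_matrix'],s['k1'],np.round(s['world_from_camera'],3))
```

```text
pics
plant.py
{'time_s': np.float64(0.0), 'joint_pos': array([ 0.981,  0.291, -0.154,  1.127,  0.   ,  1.432]), 'joint_velocities': array([-0.001, -0.   , -0.   , -0.   ,  0.   , -0.001]), 'joint_torque': array([-2.0000e-03, -5.3715e+01,  3.3136e+01,  1.6000e-02, -0.0000e+00,
       -0.0000e+00]), 'position': array([0.229, 0.472, 0.245]), 'eef_rot': array([-3.14 , -0.   ,  2.691]), 'contact_force': array([0.613, 0.687, 0.692]), 'torque': array([ 0.041,  0.002, -0.004]), 'gripper_force': np.float64(0.0), 'width': np.float64(0.998)}
scene [[492.47726268   0.         330.23256083]
 [  0.         492.47726268 203.04045733]
 [  0.           0.           1.        ]] -0.02767376153347111 [[ 0.838  0.319 -0.443  1.074]
 [ 0.546 -0.498  0.674 -0.762]
 [-0.006 -0.806 -0.591  0.693]
 [ 0.     0.     0.     1.   ]]
top [[381.91144326   0.         318.35591618]
 [  0.         381.91144326 199.15531709]
 [  0.           0.           1.        ]] -0.07523556203684187 [[ 0.109 -0.972  0.206  0.421]
 [-0.994 -0.106  0.028 -0.083]
 [-0.005 -0.208 -0.978  0.945]
 [ 0.     0.     0.     1.   ]]
```

View pics/scene0.png

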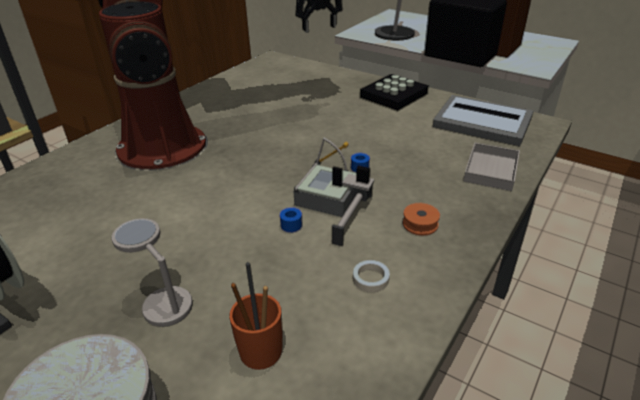

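View pics/top0.png

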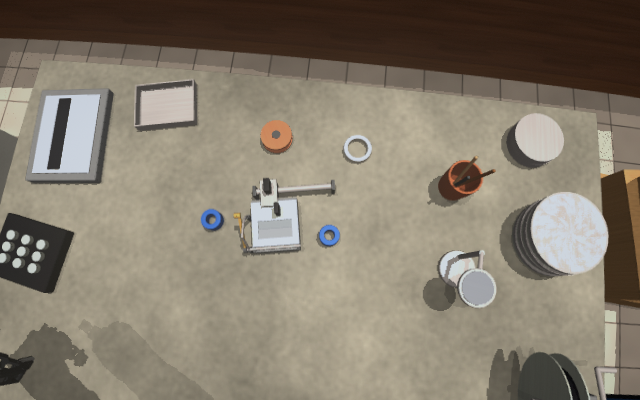

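The viewer sits at about (275,222) in top and (335,190) in scene. The holder grip is at (267,185) in top and (363,173) in scene, the tab at (277,210) and (337,176), and the brass tip at (238,216) and (346,146). The cores are beside the viewer. I'll enlarge both views.

Create h.py:
```python
import numpy as np,cv2,pickle
def ray(s,u,v,T=None):
    K=s['camera_matrix'];d=np.array([(u-K[0,2])/K[0,0],(v-K[1,2])/K[1,1]]);p=d.copy()
    for _ in range(20): p=d/(1+s['k1']*(p@p))
    T=s['world_from_camera'] if T is None else T
    return T[:3,3],T[:3,:3]@np.r_[p,1]
def onz(s,u,v,z,T=None):
    c,d=ray(s,u,v,T);return c+d*(z-c[2])/d[2]
def tri(*rays):
    A=0;b=0
    for c,d in rays:
        d=d/np.linalg.norm(d);P=np.eye(3)-np.outer(d,d);A=A+P;b=b+P@c
    x=np.linalg.solve(A,b)
    return x,[np.linalg.norm((np.eye(3)-np.outer(d,d)/(d@d))@(x-c)) for c,d in rays]
def proj(s,p,T=None):
    T=s['world_from_camera'] if T is None else T
    q=np.linalg.inv(T)@np.r_[p,1];a=q[:2]/q[2];a=a*(1+s['k1']*(a@a));K=s['camera_matrix']
    return K[:2,:2]@a+K[:2,2]
```

Run:
```python
from h import *
t,s=[pickle.load(open(n+'.pkl','rb')) for n in('top','scene')]
a=cv2.resize(t['image'][165:265,190:350],None,fx=5,fy=5,interpolation=3)[:500]
b=cv2.resize(s['image'][130:250,270:390],None,fx=5,fy=5,interpolation=3)
cv2.imwrite('pics/tc.png',a[:,:,::-1]);cv2.imwrite('pics/sc.png',b[:,:,::-1])
```

```text
(no output)
```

View pics/tc.png

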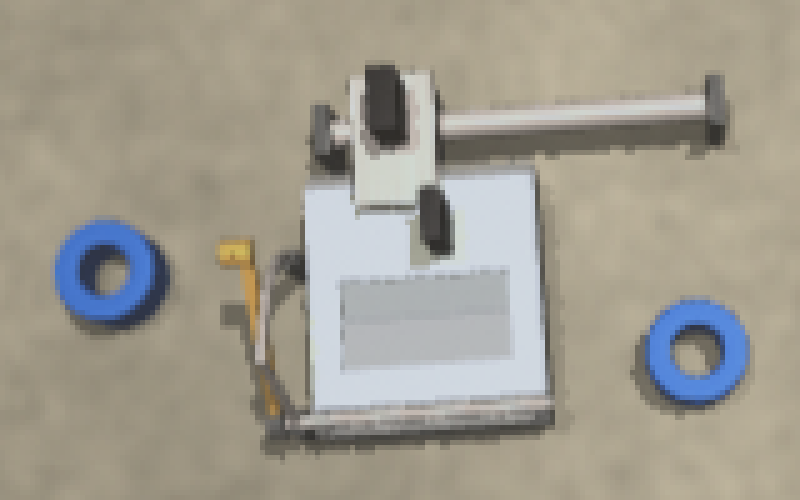

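View pics/sc.png

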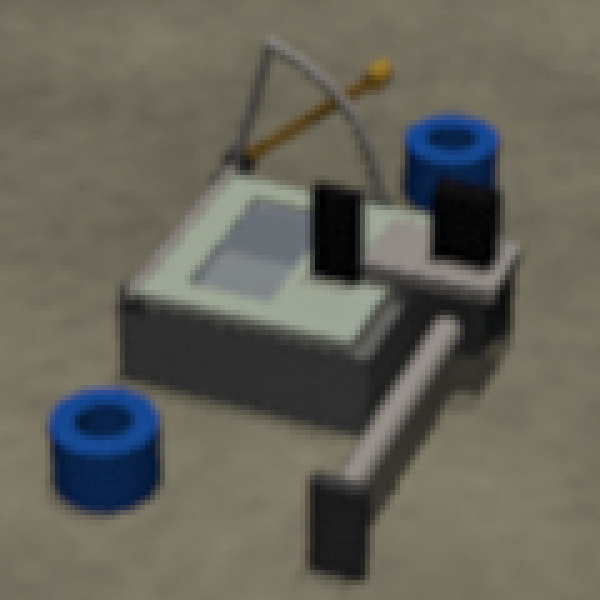

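Create m.py:
```python
from h import *
t,s=[pickle.load(open(n+'.pkl','rb')) for n in('top','scene')]
tc=lambda U,V:((U+.5)/5-.5+190,(V+.5)/5-.5+165)
sc=lambda U,V:((U+.5)/5-.5+270,(V+.5)/5-.5+130)
P=np.array([onz(t,*tc(U,V),.053)[:2] for U,V in((305,186),(537,169),(550,400),(311,412))])
S=np.array([onz(s,*sc(U,V),.053)[:2] for U,V in((362,340),(232,176),(135,302))])
M=np.array([[.055,.055],[.055,-.055],[-.051,-.055],[-.051,.055]])
def fit(M,P):
    a=M-M.mean(0);b=P-P.mean(0)
    y=np.arctan2((a[:,0]*b[:,1]-a[:,1]*b[:,0]).sum(),(a*b).sum())
    R=np.array([[np.cos(y),-np.sin(y)],[np.sin(y),np.cos(y)]]);o=P.mean(0)-R@M.mean(0)
    return y,o,R,np.linalg.norm(P-(M@R.T+o),axis=1)
for n,m,p in(('top',M,P),('scene',M[[1,3,2]],S)):
    y,o,R,e=fit(m,p);print(n,y,o,e)
y,o,R,e=fit(np.r_[M,M[[1,3,2]]],np.r_[P,S]);print('both',y,o,e)
tv=lambda p:np.r_[R.T@(p[:2]-o),p[2]]
for nm,a,b in(('tip',tc(236,252),sc(378,73)),):
    x,e=tri(ray(t,*a),ray(s,*b));print(nm,x,e,tv(x))
    v=tv(x);print('idx',np.arctan2(v[2]-.05,v[0]+.055),np.hypot(v[2]-.05,v[0]+.055))
# brass mask in both views
for n,im,c in(('t',t,(225,205,250,255)),('s',s,(310,135,355,168))):
    h=cv2.cvtColor(im['image'],cv2.COLOR_RGB2HSV)[c[1]:c[3],c[0]:c[2]]
    m=cv2.inRange(h,(12,110,90),(30,255,255));print(n,[(a+c[0],b+c[1]) for b,a in np.argwhere(m)][:14])
# grip top centre z .103, tab top z .101, end plates z .05
for nm,q,z in(('grip top T',onz(t,*tc(380,82),.103),0),('grip top S',onz(s,*sc(468,188),.103),0),('tab top T',onz(t,*tc(431,200),.101),0),('tab top S',onz(s,*sc(337,189),.101),0),('end -y T',onz(t,*tc(715,88),.05),0),('end +y T',onz(t,*tc(320,115),.05),0)):
    print(nm,q,tv(q))
```

```bash
python3 m.py
```

```text
top 0.1724258390048073 [0.5395252  0.03789799] [0.00128952 0.00232384 0.0024953  0.00136444]
scene 0.23648508100497967 [0.53891552 0.0372792 ] [0.00169412 0.00274103 0.00416673]
both 0.1986862845945828 [0.5396142  0.03741961] [0.00252629 0.00182722 0.00384207 0.00280729 0.00396049 0.00124913
 0.00583556]
tip [0.54059735 0.11559388 0.11382722] [np.float64(0.000631857944579536), np.float64(0.0006318579445794277)] [0.01639397 0.07644227 0.11382722]
idx 0.7294981417253883 0.09576541023215225
t [(np.int64(235), np.int64(213)), (np.int64(236), np.int64(213)), (np.int64(237), np.int64(213)), (np.int64(238), np.int64(213)), (np.int64(239), np.int64(213)), (np.int64(234), np.int64(214)), (np.int64(235), np.int64(214)), (np.int64(236), np.int64(214)), (np.int64(237), np.int64(214)), (np.int64(238), np.int64(214)), (np.int64(239), np.int64(214)), (np.int64(234), np.int64(215)), (np.int64(235), np.int64(215)), (np.int64(236), np.int64(215))]
s [(np.int64(344), np.int64(142)), (np.int64(345), np.int64(142)), (np.int64(346), np.int64(142)), (np.int64(347), np.int64(142)), (np.int64(344), np.int64(143)), (np.int64(345), np.int64(143)), (np.int64(346), np.int64(143)), (np.int64(347), np.int64(143)), (np.int64(343), np.int64(144)), (np.int64(344), np.int64(144)), (np.int64(345), np.int64(144)), (np.int64(346), np.int64(144)), (np.int64(347), np.int64(144)), (np.int64(344), np.int64(145))]
grip top T [0.62772122 0.06487679 0.103     ] [0.09179321 0.0095263  0.103     ]
grip top S [0.6193383  0.06413838 0.103     ] [0.08342946 0.01045705 0.103     ]
tab top T [0.57615437 0.03466482 0.101     ] [ 0.03527756 -0.00991296  0.101     ]
tab top S [0.56843287 0.03440907 0.101     ] [ 0.02765749 -0.0086396   0.101     ]
end -y T [ 0.65518355 -0.08771084  0.05      ] [ 0.08859727 -0.14548     0.05      ]
end +y T [0.62126707 0.10091732 0.05      ] [0.09257977 0.04613172 0.05      ]
```

Fit: viewer at about (0.540, 0.037), with yaw 0.17–0.18 from the top view and rail ends. Index is about 0.73 rad and holder about 0.005 m. The sizes agree within a few mm, so I'll move above the viewer and refine with the wrist camera.

>>> jog_arm(
  offsets={"motion":[[0, 0, 0, 0, 0, -0.157], [0, 0, 0, 0, 0, -0.157], [0, 0, 0, 0, 0, -0.157], [0, 0, 0, 0, 0, -0.157], [-0.028, -0.054, 0, 0, 0, 0], [-0.028, -0.054, 0, 0, 0, 0], [-0.028, -0.054, 0, 0, 0, 0], [-0.028, -0.054, 0, 0, 0, 0]]},
)

```text
time_s: 1.1
position: [0.3778, 0.278, 0.2452]
eef_rot: [3.142, -0.0, -2.964]
contact_force: [1.5, 0.7, 0.5]
width: 0.999
gripper_force: 0.0
```

>>> jog_arm(
  offsets={"motion":[[-0.028, -0.054, 0, 0, 0, 0], [-0.028, -0.054, 0, 0, 0, 0], [-0.028, -0.054, 0, 0, 0, 0], [-0.028, -0.054, 0, 0, 0, 0], [-0.028, -0.054, 0, 0, 0, 0], [0, 0, 0, 0, 0, 0], [0, 0, 0, 0, 0, 0]]},
)

```text
time_s: 1.98
position: [0.5619, 0.0386, 0.2447]
eef_rot: [3.141, -0.001, -2.965]
contact_force: [-1.2, 1.0, -0.3]
width: 0.998
gripper_force: 0.0
```

Run:
```python
from h import *
from plant import bot, vision, order, observe
from scipy.spatial.transform import Rotation as Ro
o=observe();s=vision.snapshot('wrist')
T=np.eye(4);T[:3,:3]=Ro.from_euler('xyz',o['eef_rot']).as_matrix();T[:3,3]=o['position']
s['world_from_camera']=T@s['T_tool_cam'];pickle.dump(s,open('w1.pkl','wb'))
cv2.imwrite('pics/w1.png',s['image'][:,:,::-1]);print(o['position'],o['eef_rot'],s['camera_matrix'],s['T_tool_cam'],o['time_s'])
```

```text
[0.56188329 0.03861986 0.24474464] [ 3.14092855e+00 -1.42876396e-03 -2.96504639e+00] [[303.52196897   0.         321.14635006]
 [  0.         303.52196897 199.56264541]
 [  0.           0.           1.        ]] [[-4.15173765e-04 -9.56021303e-01 -2.93296941e-01  7.54690331e-02]
 [ 9.99999903e-01 -3.53417410e-04 -2.63552533e-04  4.89594455e-04]
 [ 1.48305590e-04 -2.93297022e-01  9.56021357e-01 -1.27457820e-01]
 [ 0.00000000e+00  0.00000000e+00  0.00000000e+00  1.00000000e+00]] 1.975
```

View pics/w1.png

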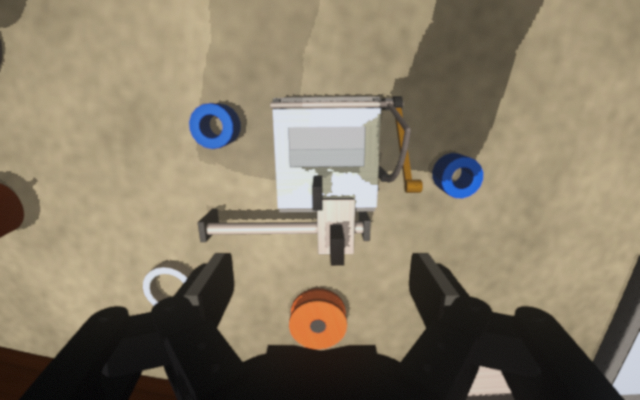

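The wrist view shows the flap corners at about (274,108), (380,107), (378,208) and (277,210), the grip at (337,245), the tab at (318,193) and the brass tip at (413,186). I'll combine the views.

Create m2.py:
```python
from m import *
print('-----')
w=pickle.load(open('w1.pkl','rb'))
W=np.array([onz(w,u,v,.053)[:2] for u,v in((379,208.5),(277,210),(274,108),(380,107))])
y,o,_,e=fit(M,W);print('wrist',y,o,e)
# rail ends plates top wrist
for u,v in((209,224),(365,226)):print('plate',onz(w,u,v,.05))
g=lambda n,*r:print(n,*tri(*r))
g('tip ts',ray(t,*tc(236,252)),ray(s,*sc(378,73)));g('tip tw',ray(t,*tc(236,252)),ray(w,413,186));g('tip sw',ray(w,413,186),ray(s,*sc(378,73)));
x,e=tri(ray(t,*tc(236,252)),ray(s,*sc(378,73)),ray(w,413,186));print('tip3',x,e)
y=.176
for o in(np.array([.5405,.0375]),):
    R=np.array([[np.cos(y),-np.sin(y)],[np.sin(y),np.cos(y)]])
    f=lambda p:np.r_[R@p[:2]+o,p[2]]
    v=R.T@(x[:2]-o);print('tip local',v,x[2],'idx',np.arctan2(x[2]-.05,v[0]+.055))
    for nm,p in(('tabtop',(.03,-.01,.101)),('tabbase',(.03,-.01,.053)),('grip top h0',(.085,.015,.103)),('grip h.01',(.085,.005,.103)),('griptop far',(.1,.015,.103)),('griptop near',(.07,.015,.103)),('tip.73',(.015,.072,.1127))):
        p=np.array(p);print(nm,f(p),*(np.round(proj(c,f(p)),1) for c in(w,)),(proj(t,f(p))-[190,165])*5,(proj(s,f(p))-[270,130])*5)
im=np.hstack([w['image'][90:270,255:435]]);cv2.imwrite('pics/wc.png',cv2.resize(im,None,fx=3.3,fy=3.3,interpolation=3)[:,:,::-1])
```

```bash
python3 m2.py | sed -n '/-----/,$p'
```

```text
-----
wrist 0.1901041195588882 [0.53802766 0.04176817] [0.00224732 0.00221353 0.00203422 0.00181533]
plate [ 0.63589504 -0.07831541  0.05      ]
plate [0.60684159 0.09805734 0.05      ]
tip ts [0.54059735 0.11559388 0.11382722] [np.float64(0.000631857944579536), np.float64(0.0006318579445794277)]
tip tw [0.53952596 0.1159665  0.11634997] [np.float64(0.00131755559253221), np.float64(0.0013175555925322555)]
tip sw [0.53891343 0.11773273 0.11223387] [np.float64(0.0003035379520935158), np.float64(0.0003035379520932902)]
tip3 [0.53985488 0.1166977  0.11313284] [np.float64(0.001426130513389575), np.float64(0.0005911920428580325), np.float64(0.001297192244216922)]
tip local [0.01323179 0.0780872 ] 0.11313284131396763 idx 0.7466024259523469
tabtop [0.57178749 0.03290726 0.101     ] [312.7 200.8] [431.58145641 207.85865016] [339.49843167 190.63538327]
tabbase [0.57178749 0.03290726 0.053     ] [313.9 187.8] [442.97647684 226.93457614] [339.16369097 278.813167  ]
grip top h0 [0.62156052 0.06715117 0.103     ] [338.5 254.8] [371.21267259  92.48483336] [473.6315005  184.41170116]
grip h.01 [0.62331145 0.05730565 0.103     ] [328.4 254.8] [393.05553566  91.02052154] [466.05797086 195.40647709]
griptop far [0.6363288  0.06977756 0.103     ] [338.3 268.3] [370.03150298  60.80082034] [505.17195959 191.22359764]
griptop near [0.60679224 0.06452477 0.103     ] [338.8 240.9] [372.41404315 124.40763689] [442.3576783 177.6594402]
tip.73 [0.5426616  0.11101413 0.1127    ] [404.6 188.6] [246.15128495 248.17211282] [375.88358962  77.89046533]
```

View pics/wc.png

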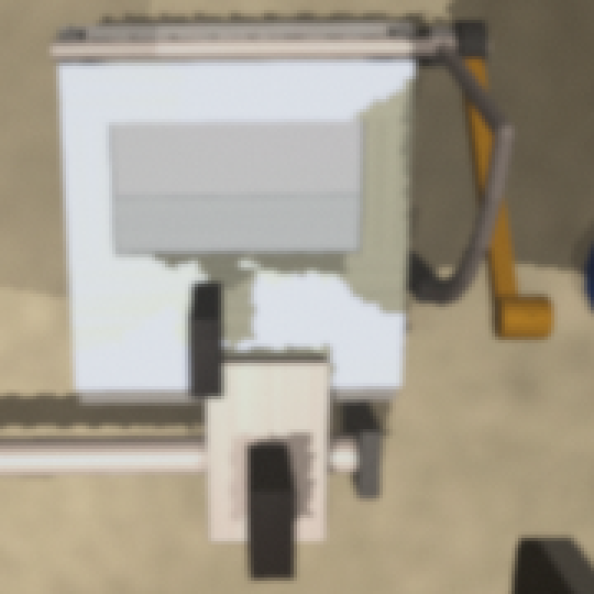

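The wrist view puts the grip top at about (337,251) and the tab top at (317,198). That gives a viewer origin of about (0.538, 0.041), the grip at about (0.619, 0.066) and an index of about 0.735 rad. Next I'll go over the grip, descend and close.

>>> jog_arm(
  offsets={"motion":[[-0.0305, 0.0085, 0, 0, 0, 0], [-0.0305, 0.0085, 0, 0, 0, 0], [0, 0, 0.05, 0, 0, 0], [0, 0, 0.05, 0, 0, 0], [0, 0, 0.03, 0, 0, 0], [0, 0, 0.029, 0, 0, 0], [0, 0, 0, 0, 0, 0], [0, 0, 0, 0, 0, 0]]},
  aperture=0.6,
)

```text
time_s: 3.02
position: [0.6198, 0.0669, 0.0877]
eef_rot: [-3.141, 0.001, -2.963]
contact_force: [-1.1, 0.2, -0.2]
width: 0.599
gripper_force: 0.0
```

>>> jog_arm(
  offsets={"motion":[[0, 0, 0, 0, 0, 0], [0, 0, 0, 0, 0, 0], [0, 0, 0, 0, 0, 0], [0, 0, 0, 0, 0, 0], [0, 0, 0, 0, 0, 0], [0, 0, 0, 0, 0, 0]]},
  aperture=0,
  grip_force=30,
)

```text
time_s: 3.78
position: [0.6201, 0.0661, 0.0874]
eef_rot: [-3.141, 0.002, -2.964]
contact_force: [-1.9, -0.5, 6.1]
width: 0.158
gripper_force: 33.2
```

The grip is held: 13.4 mm across the jaws against 14 mm given. Now slide it.

>>> jog_arm(
  offsets={"motion":[[0, -0.02, 0, 0, 0, 0], [0, -0.02, 0, 0, 0, 0], [0, -0.02, 0, 0, 0, 0], [0, -0.02, 0, 0, 0, 0], [0, -0.02, 0, 0, 0, 0], [0, -0.012, 0, 0, 0, 0], [0, 0, 0, 0, 0, 0]]},
)

```text
time_s: 4.65
position: [0.6411, -0.0457, 0.0874]
eef_rot: [-3.14, 0.003, -2.965]
contact_force: [4.8, -0.4, 5.4]
width: 0.157
gripper_force: 33.2
```

>>> jog_arm(
  offsets={"motion":[[0, -0.005, 0, 0, 0, 0], [0, -0.004, 0, 0, 0, 0], [0, 0, 0, 0, 0, 0], [0, 0, 0, 0, 0, 0]]},
)

```text
time_s: 5.15
position: [0.6426, -0.0536, 0.0874]
eef_rot: [-3.14, 0.003, -2.964]
contact_force: [3.4, -0.7, 5.4]
width: 0.157
gripper_force: 33.0
```

The holder moved 0.122 m, so it is at about 0.126. Release it, rise, and go over the tab.

>>> jog_arm(
  offsets={"motion":[[0, 0, 0, 0, 0, 0], [0, 0, 0, 0, 0, 0], [0, 0, 0, 0, 0, 0], [0, 0, -0.05, 0, 0, 0], [0, 0, -0.05, 0, 0, 0], [0, 0, -0.03, 0, 0, 0], [0.019, 0.034, 0, 0, 0, 0], [0.019, 0.034, 0, 0, 0, 0]]},
  aperture=0.6,
)

```text
time_s: 6.15
position: [0.5908, 0.0076, 0.2164]
eef_rot: [3.142, 0.0, -2.965]
contact_force: [-0.2, 0.1, -0.0]
width: 0.6
gripper_force: 0.0
```

>>> jog_arm(
  offsets={"motion":[[0.0185, 0.034, 0, 0, 0, 0], [0, 0, 0, 0, 0, 0], [0, 0, 0, 0, 0, 0]]},
)

```text
time_s: 6.52
position: [0.5676, 0.0371, 0.2164]
eef_rot: [-3.141, 0.0, -2.964]
contact_force: [-0.9, -0.1, 0.5]
width: 0.598
gripper_force: 0.0
```

Run:
```python
from h import *
from plant import bot, vision, order, observe
from scipy.spatial.transform import Rotation as Ro
o=observe();s=vision.snapshot('wrist')
T=np.eye(4);T[:3,:3]=Ro.from_euler('xyz',o['eef_rot']).as_matrix();T[:3,3]=o['position']
s['world_from_camera']=T@s['T_tool_cam'];pickle.dump(s,open('w2.pkl','wb'))
cv2.imwrite('pics/w2.png',s['image'][:,:,::-1])
print(proj(s,[.569,.0367,.101]))
```

```text
[319.88508505 202.06841891]
```

View pics/w2.png

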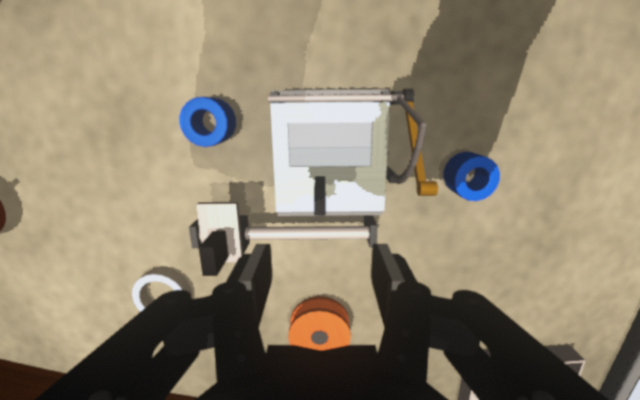

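The holder is at the -y end plate, at (215,240), and the flap is free. The tab top is at (320,202), exactly as predicted. Descend and pinch it.

>>> jog_arm(
  offsets={"motion":[[-0.001, 0, 0.05, 0, 0, 0], [0, 0, 0.04, 0, 0, 0], [0, 0, 0.025, 0, 0, 0], [0, 0, 0.0165, 0, 0, 0], [0, 0, 0, 0, 0, 0], [0, 0, 0, 0, 0, 0]]},
)

```text
time_s: 7.32
position: [0.5691, 0.0373, 0.0857]
eef_rot: [-3.141, 0.001, -2.965]
contact_force: [0.2, -0.1, -0.2]
width: 0.6
gripper_force: 0.0
```

>>> jog_arm(
  offsets={"motion":[[0, 0, 0, 0, 0, 0], [0, 0, 0, 0, 0, 0], [0, 0, 0, 0, 0, 0], [0, 0, 0, 0, 0, 0], [0, 0, 0, 0, 0, 0], [0, 0, 0, 0, 0, 0]]},
  aperture=0,
  grip_force=30,
)

```text
time_s: 8.07
position: [0.569, 0.036, 0.0856]
eef_rot: [-3.138, 0.001, -2.965]
contact_force: [0.7, -8.0, 3.2]
width: 0.11
gripper_force: 32.6
```

>>> jog_arm(
  offsets={"motion":[[0.002, 0, -0.0044, 0, -0.0525, 0], [0.002, 0, -0.0044, 0, -0.0525, 0], [0.002, 0, -0.0044, 0, -0.0525, 0], [0.002, 0, -0.0044, 0, -0.0525, 0], [0.002, 0, -0.0044, 0, -0.0525, 0], [0.002, 0, -0.0044, 0, -0.0525, 0], [0.002, 0, -0.0044, 0, -0.0525, 0], [0, 0, 0, 0, 0, 0]]},
)

```text
time_s: 9.07
position: [0.5505, 0.0326, 0.1138]
eef_rot: [-3.138, 0.37, -2.965]
contact_force: [3.2, -9.3, -3.8]
width: 0.107
gripper_force: 32.1
```

>>> jog_arm(
  offsets={"motion":[[0.002, 0, -0.0044, 0, -0.0525, 0], [0.002, 0, -0.0044, 0, -0.0525, 0], [0.002, 0, -0.0044, 0, -0.0525, 0], [0.002, 0, -0.0044, 0, -0.0525, 0], [0.002, 0, -0.0044, 0, -0.0525, 0], [0.002, 0, -0.0044, 0, -0.0525, 0], [0.002, 0, -0.0044, 0, -0.0525, 0], [0, 0, 0, 0, 0, 0]]},
)

```text
time_s: 10.07
position: [0.5235, 0.0274, 0.133]
eef_rot: [-3.137, 0.737, -2.965]
contact_force: [1.9, -9.8, -3.1]
width: 0.109
gripper_force: 32.7
```

Run:
```python
from h import *
from plant import bot, vision, order, observe
s=vision.snapshot('scene');t=vision.snapshot('top');pickle.dump((s,t),open('end.pkl','wb'))
a=cv2.resize(s['image'][120:240,270:390],None,fx=3.3,fy=3.3,interpolation=3);b=cv2.resize(t['image'][165:265,200:320],None,fx=3.3,fy=3.3,interpolation=3)
b=cv2.copyMakeBorder(b,0,a.shape[0]-b.shape[0],0,0,cv2.BORDER_CONSTANT)
cv2.imwrite('pics/end.png',np.hstack([a,b])[:,:,::-1])
```

```text
(no output)
```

View pics/end.png

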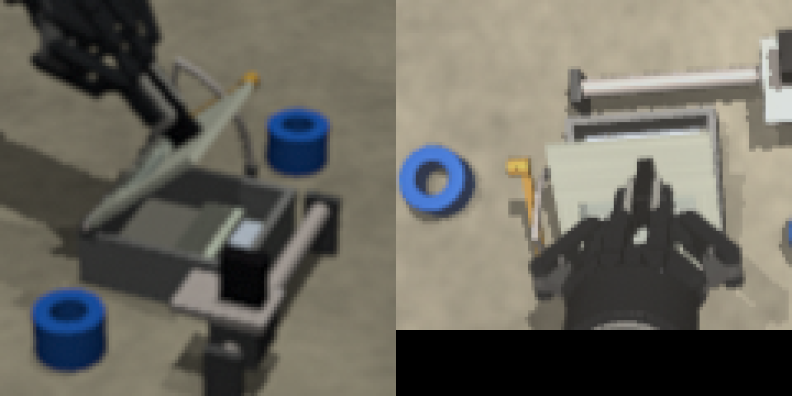

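The flap is lifted, and its free +y corner is near (347,147) in scene and (246,209.5) in top, visually parallel to the brass arm. A quick numeric check:

Run:
```python
from h import *
s,t=pickle.load(open('end.pkl','rb'))
y=.178;R=np.array([[np.cos(y),-np.sin(y)],[np.sin(y),np.cos(y)]]);o=np.array([.539,.039])
x,e=tri(ray(s,347.3,146.7),ray(t,245.8,209.5));v=R.T@(x[:2]-o);print('corner',x,e,v,np.arctan2(x[2]-.05,v[0]+.055)-.003/.11,np.hypot(x[2]-.05,v[0]+.055))
for n,c,q in(('s',s,(346.1,144)),('t',t,None)):
  for a in(.65,.70,.735,.78,.82):
    f=lambda r,h,yy:np.r_[R@[-.055+r*np.cos(a)-h*np.sin(a),yy]+o,.05+r*np.sin(a)+h*np.cos(a)]
    print(n,a,'tip',np.round(proj(c,f(.094,0,.075)),1),'corner',np.round(proj(c,f(.11,.003,.055)),1))
for n,c,b in(('s',s,(335,135,355,150)),('t',t,(228,205,250,220))):
  h=cv2.cvtColor(c['image'],cv2.COLOR_RGB2HSV)[b[1]:b[3],b[0]:b[2]]
  m=np.argwhere(cv2.inRange(h,(12,110,90),(30,255,255)));print(n,m.mean(0)[::-1]+b[:2],len(m),m.min(0)[::-1]+b[:2],m.max(0)[::-1]+b[:2])
```

```text
corner [0.55549511 0.09736064 0.11979476] [np.float64(0.001160081748076913), np.float64(0.001160081748077149)] [0.02656791 0.05451788] 0.6805006888396194 0.10735284230147435
s 0.65 tip [347.2 147.1] corner [348.6 147.4]
s 0.7 tip [346.1 145.5] corner [347.2 145.5]
s 0.735 tip [345.3 144.4] corner [346.1 144.3]
s 0.78 tip [344.2 143. ] corner [344.8 142.7]
s 0.82 tip [343.1 141.9] corner [343.5 141.3]
t 0.65 tip [237.6 213.7] corner [245.3 207.3]
t 0.7 tip [237.3 214.7] corner [245.  208.5]
t 0.735 tip [237.1 215.5] corner [244.8 209.4]
t 0.78 tip [236.8 216.5] corner [244.5 210.7]
t 0.82 tip [236.6 217.5] corner [244.3 211.9]
s [345.42857143 143.21428571] 14 [343 142] [347 145]
t [237.15384615 215.61538462] 39 [234 213] [240 219]
```

The brass tip matches 0.735–0.75 rad in both views. The flap is at about 0.737 by tool rotation, 0.738 by the TCP arc and 0.737 by the top view. The rough scene pick reads about 0.69, which is still within tolerance. I'll let it settle and hand in.

>>> jog_arm(
  offsets={"motion":[[0, 0, 0, 0, 0, 0], [0, 0, 0, 0, 0, 0], [0, 0, 0, 0, 0, 0], [0, 0, 0, 0, 0, 0]]},
)

```text
time_s: 10.68
position: [0.5237, 0.0275, 0.1329]
eef_rot: [-3.137, 0.735, -2.964]
contact_force: [2.1, -11.0, -2.6]
width: 0.113
gripper_force: 32.6
```

```bash
python3 -c "
from plant import bot, vision, order, observe
print(order.close_job())"
```

```text
the job is handed in; nothing more can be done
None
```

I handed the job in at 10.7 s with the holder slid to about 0.126 m and the flap gripped at about 0.735 rad, in line with the index arm (measured at 0.735–0.75 rad); no verdict was returned.

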